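# Hold a watch dial flush on the sloped anvil of a tilting comparator

### The job

The back of the enamel dial's brass holder has to be checked for flatness on the tilting dial comparator. Pick the holder up, dial side up, tilt it to match the sloped anvil and press it gently flush on that face, its rim down against both stop pins, so that the sprung plunger is pushed right in, without shifting the comparator's tilt or the other things on the bench. Finish while still holding it pressed there, so that the gauge can be read.

Things in the scene. Friction and masses are not known exactly. Their poses are not given: they have to be found in the camera images.
- dial_holder: Loose round brass dial holder with a white enamel dial on top: a disc 41 mm in diameter and 6 mm thick, about 60 g, lying flat on the bench, dial up. Origin: centre of its underside; z is its axis and points out of the dial side. Pick it by its rim from above with the fingertips close to the bench.
- comparator: Tilting dial comparator, fixed to the bench: grey base 112 x 84 x 14 mm, two grey cheeks (60 mm over both in y, 62 mm high; lock screw out to y = -45 mm) and between them the tilting head with a gauge and, on top, the sloped steel anvil. Origin: centre of the base's underside. Its -x side, roughly towards the robot, is the low side of the slope. Pivot along y, 46 mm up; the anvil face is 66 mm from it.
- anvil (a point): Centre of the anvil's flat face, round the plunger. z: face normal; x: up the slope; y: level. Face 26 mm wide in y, x from -28 to 22 mm, plate 8 mm thick. Two stop pins, 5 mm thick, 4.5 mm proud, at x -21.2, y -9 and 9 mm: a rim touching both puts the holder's centre here. The holder overhangs 7.5 mm at both y sides: fingers closing along y pass beside the anvil, free there to 16 mm below the face.
- gauge_head (a joint): Tilt of the anvil face from level, rad: 0 is level, 0.28 to 0.58 at the start; growing leans the face's normal to the comparator's -x side. Locked (stays put under a 40 N push on the anvil); not to be changed.
- gauge_plunger (a joint): Travel of the sprung plunger, a 5 mm pin in the middle of the anvil, in m: 0 is out (tip 4 mm above the face), 0.004 is flush with the face. It takes 1.2 N to start and 2.4 N when flush, and springs back.
- loupe: Bystander: black eye loupe, 34 mm in diameter, 30 mm high, standing on the bench. Origin: centre of its underside.
- swab_cup: Bystander: clear beaker of cotton swabs, 42 mm in diameter, 69 mm high over the swabs, standing on the bench. Origin: centre of its underside.
- tweezers_fine: Bystander: fine steel tweezers, 11 x 90 x 8 mm, lying on the bench. Origin: centre of the underside.
- bench_block: Bystander: black steel bench block, 44 x 66 x 22 mm. Origin: centre of its underside.
Things that resemble listed ones, but are neither listed nor needed, are in the scene too. What is meant by the dial_holder is not blue, orange or pink, and is the smaller of those in its own colour.

How it is judged:
On the way:
1. the holder is lifted clear of the bench in the gripper (height (world z) of dial_holder above 0.03 m and contact force between the fingers and dial_holder above 0.5 N), for 0.2 s.
At the end, for the whole second after the job is handed in: Still gripped (over 1 N) and at rest, dial up, axis within 0.07 rad of the anvil normal, underside within 1.2 mm of the face, centre within 3 mm of the plunger axis along x and y (rim at the pins), plunger in by over 2.8 of 4 mm, pressing on the comparator with 3 to 25 N (value of joint gauge_plunger above 0.0028 m and angle between the z axis of dial_holder and the z axis of anvil, either way round below 0.07 rad and angle between dial_holder's own z axis and vertical below 0.8 rad and x of dial_holder in the frame of anvil between -0.003 and 0.003 m and y of dial_holder in the frame of anvil between -0.003 and 0.003 m and z of dial_holder in the frame of anvil between -0.0015 and 0.0012 m and contact force between dial_holder and comparator between 3 and 25 N and contact force between the fingers and dial_holder above 1 N and linear speed of dial_holder below 0.02 m/s); the arm keeps its last pose, push and grip.
It fails at once if the comparator's tilt is shifted (anvil moved more than 4 mm) (distance of anvil from where it was at the start of the episode above 0.004 m).
It fails at once if the dial holder is knocked or pressed hard against the comparator (over 45 N) (contact force between dial_holder and comparator above 45 N).
It fails at once if the loupe, swab beaker, tweezers or steel block is moved by more than 15 mm (distance of any of loupe, swab_cup, tweezers_fine, bench_block from where it was at the start of the episode above 0.015 m).
It also fails if it takes over 38 s, if anything falls off the work surface, if the arm or the gripper's body presses on something with over 40 N, if the wrist force passes 120 N, or if a joint passes its speed limit or range.

### The arm

A 6-joint arm with a two-finger parallel gripper is mounted at the origin on a cart in front of the work surface, level with it; the furniture and walls round the work are solid. World frame = base frame: x ahead of the robot, y to its left, z up, the work surface at z = 0. Lengths are in m, angles in rad, forces in N, time in s.
With the tool pointing down it reaches from about 0.275 to 1 m from the base axis. Payload 8.4 kg.
Tool frame: the origin (TCP) lies at the very end of the fingers, on their centre line; the grasp point (between the pads) lies 19 mm behind it; z points along the fingers, y is the direction in which the jaws open and shut (so a half turn about z gives the same grasp; the last joint's range is limited). The gripper opens to 85 mm and grips with 20 to 120 N. Pads are 22 mm wide; open, the fingers measure 114 mm over their backs; the gripper's body (76 mm by 85 mm) begins 54 mm behind the grasp point. The pads swing forward as they close: fully open they stand 13 mm farther back than shut.
Start: joints at [-0.002, 0.353, 1.633, -0, 1.155, -0.002], TCP at [0.625, -0, 0.231] pointing down, gripper open.
Joint ranges: [-2.63, 2.63], [-0.92, 2.1], [0.06, 2.66], [-1.3, 4.44], [0, 2.69], [-3.02, 3.02]. Speed limits (rad/s): [2.22, 2.22, 2.79, 3.14, 3.14, 3.14].

### API

Orientations are given as a unit quaternion [x, y, z, w].
In Python, from workcell import manip, claw, planner, sense, imaging gives the robot as it stands. Calls block until the motion is done:
- manip.move_ptp(position, orientation): joint-space move of the TCP to a pose.
- manip.line_to(position, rot=None, velocity=0.15, contact_N=None): straight line of the TCP; rot=None keeps the orientation; velocity is the mean speed in m/s. With contact_N (N) it stops when the force on the tool has changed by that much, and returns True; else False.
- manip.movej(angles): joint-space move.
- claw.gripper_to(opening, force=None): finger opening in m; force is the grip in N (None keeps the last); returns when the fingers have stopped.
- manip.hold(seconds).
- planner.solve_ik(position, orientation): joint angles nearest the present ones, or None.
- sense(): the state.
- imaging.capture(name): name is "scene" or "side" or "wrist"; returns the picture (400x640x3 uint8, blue, green, red); there is no depth.
- imaging.camera_params(name): a dict with "intrinsics" (3x3 intrinsics, pixels), "cam_to_world" (4x4, takes a point from camera to world coordinates); the wrist camera has in their place "T_tool_cam" (4x4, takes a point from camera to tool coordinates, whose origin is the TCP and whose axes are the flange's). Camera axes: x right, y up, looking along -z (the intrinsics and any distortion apply to the point x, -y, -z); pixel columns grow to the right and rows downward; lengths in m; the calibration is good to about 2 mm. A picture is of the moment at which its call begins: read the wrist's pose just before it. camera_params takes no time and is no camera call.
A pose or a line that the arm cannot do raises manip.Unreachable and nothing moves.
- manip.sign_off(): hands the job in, once; it reports no verdict.
The state is a dict: "clock": time; "q": joint angles; "qvel": joint speeds; "effort": joint torques, N m; "tool_pos": TCP position; "eef_rot": TCP orientation; "contact_force": force on the tool from outside, world axes, zero at the start; "moment": the same for the moment, N m; "width": finger opening in m.
Only numpy, scipy, OpenCV 4.12 (cv2) and the standard library are available. Lean on these libraries where they do the work, as an engineer would, in place of code of your own. Each camera call takes 0.05 s, during which the arm holds its last target.

## Working session

There is one attempt and no reset: what is moved stays moved. The work goes in short steps, each a Python script; the robot and the scene stay as the last script left them, time stands still between calls to the robot, and variables do not carry over. Pictures are saved under pics/ and viewed, and the job is handed in when it is done.

```bash
mkdir -p pics; ls; python3 - <<'E'
from workcell import manip, claw, planner, sense, imaging
import cv2,numpy as np
np.set_printoptions(precision=4,suppress=True)
for n in ["scene","side","wrist"]:
    p=imaging.camera_params(n); print(n,p)
    cv2.imwrite(f"pics/{n}0.png",imaging.capture(n))
s=sense();print(s)
E
```

```text
pics
scene {'intrinsics': array([[445.2292,   0.    , 313.4519],
       [  0.    , 445.2292, 197.6795],
       [  0.    ,   0.    ,   1.    ]]), 'cam_to_world': array([[-0.6631,  0.3827, -0.6433, -0.2521],
       [-0.7484, -0.3258,  0.5776,  0.6804],
       [ 0.0115,  0.8645,  0.5025,  0.6994],
       [ 0.    ,  0.    ,  0.    ,  1.    ]])}
side {'intrinsics': array([[362.3683,   0.    , 328.1666],
       [  0.    , 362.3683, 196.236 ],
       [  0.    ,   0.    ,   1.    ]]), 'cam_to_world': array([[-0.8257,  0.3049, -0.4746,  0.0771],
       [-0.564 , -0.4618,  0.6846,  0.6574],
       [-0.0104,  0.8329,  0.5533,  0.6301],
       [ 0.    ,  0.    ,  0.    ,  1.    ]])}
wrist {'intrinsics': array([[284.619 ,   0.    , 321.3822],
       [  0.    , 284.619 , 198.3435],
       [  0.    ,   0.    ,   1.    ]]), 'T_tool_cam': array([[ 0.001 ,  0.9589,  0.2837,  0.0724],
       [ 1.    , -0.0007, -0.0011, -0.    ],
       [-0.0008,  0.2837, -0.9589, -0.1436],
       [ 0.    ,  0.    ,  0.    ,  1.    ]])}
{'clock': 0.15, 'q': array([-0.0024,  0.3535,  1.6339, -0.    ,  1.1552, -0.0024]), 'qvel': array([-0.0015, -0.0036, -0.0021,  0.0011,  0.0012,  0.0004]), 'effort': array([ -0.0007, -60.5639, -34.2339,  -0.    ,   0.0062,  -0.    ]), 'tool_pos': array([0.6247, 0.    , 0.2307]), 'eef_rot': array([ 0.7071,  0.7071, -0.0004, -0.0004]), 'contact_force': array([ 0.2699, -0.6916, -0.0983]), 'moment': array([-0.0007,  0.0006,  0.0319]), 'width': 0.08517558848325393}
```

View pics/scene0.png

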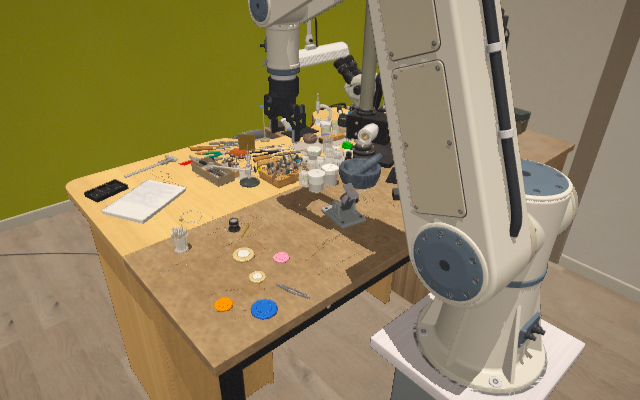

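View pics/side0.png

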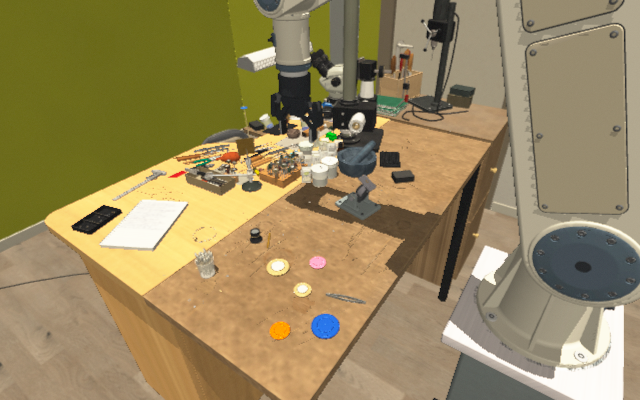

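View pics/wrist0.png

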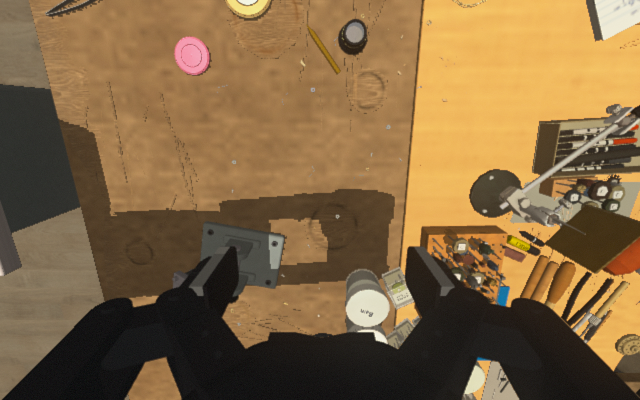

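The brass holders are at scene (257,276), the small one, and (243,255), the larger. The comparator is at scene (344,212). Next I cast rays to get positions.

```bash
cat > h.py <<'E'
from workcell import manip, claw, planner, sense, imaging
import cv2,numpy as np
from scipy.spatial.transform import Rotation as R
np.set_printoptions(precision=4,suppress=True)
def campose(n,s=None):
    p=imaging.camera_params(n)
    if n!="wrist": return p["intrinsics"],p["cam_to_world"]
    T=np.eye(4);T[:3,:3]=R.from_quat(s["eef_rot"]).as_matrix();T[:3,3]=s["tool_pos"]
    return p["intrinsics"],T@p["T_tool_cam"]
def ray(KT,uv):
    K,T=KT;d=np.array([(uv[0]-K[0,2])/K[0,0],-(uv[1]-K[1,2])/K[1,1],-1.])
    d=T[:3,:3]@d;return T[:3,3],d/np.linalg.norm(d)
def onplane(KT,uv,z):
    o,d=ray(KT,uv);return o+d*(z-o[2])/d[2]
def proj(KT,P):
    K,T=KT;c=T[:3,:3].T@(np.asarray(P)-T[:3,3]);return np.array([K[0,2]+K[0,0]*c[0]/-c[2],K[1,2]-K[1,1]*c[1]/-c[2]])
def tri(rs):
    A=np.zeros((3,3));b=np.zeros(3)
    for o,d in rs:
        M=np.eye(3)-np.outer(d,d);A+=M;b+=M@o
    return np.linalg.solve(A,b)
E
python3 - <<'E'
from h import *
sc=campose("scene");sd=campose("side")
for nm,a,b,z in [("small",(257,276),(302,289),.006),("big",(243,255),(278,267),.006),("pink",(281,257),(318,262),.006),("tweez",(293,291),(346,298),.004),("loupe",(234,226),(255,236),.015),("cup",(180,250),(205,275),0),("blk_dark?",(397,193),(402,176),.01),("comp",(344,222),(358,210),0),("orange",(223,304),(280,330),.006)]:
    print(nm,onplane(sc,a,z),onplane(sd,b,z))
for n in ["scene","side"]:
    im=cv2.imread(f"pics/{n}0.png")
    x,y=(300,140) if n=="scene" else (300,130)
    cv2.imwrite(f"pics/{n}0z.png",cv2.resize(im[y:y+100,x:x+130],None,fx=6,fy=6,interpolation=cv2.INTER_CUBIC))
E
```

```text
small [0.4455 0.2307 0.006 ] [0.4489 0.229  0.006 ]
big [0.5351 0.2104 0.006 ] [0.5395 0.2064 0.006 ]
pink [0.466  0.1426 0.006 ] [0.4692 0.139  0.006 ]
tweez [0.3511 0.1977 0.004 ] [0.3539 0.1943 0.004 ]
loupe [0.6497 0.1626 0.015 ] [0.6589 0.1596 0.015 ]
cup [0.6655 0.3177 0.    ] [0.6711 0.319  0.    ]
blk_dark? [ 0.4816 -0.3321  0.01  ] [ 0.4711 -0.3482  0.01  ]
comp [ 0.4829 -0.0983  0.    ] [ 0.502  -0.1101  0.    ]
orange [0.4172 0.3414 0.006 ] [0.4197 0.3385 0.006 ]
```

View pics/scene0z.png

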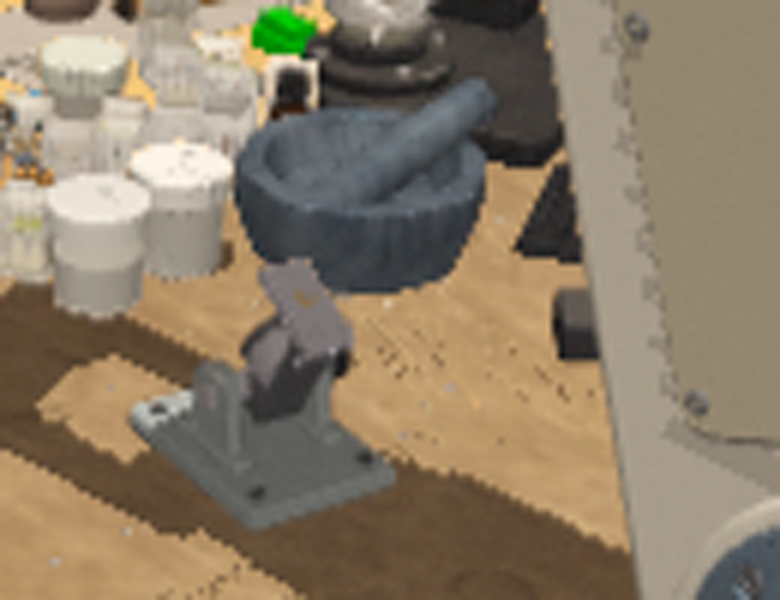

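View pics/side0z.png

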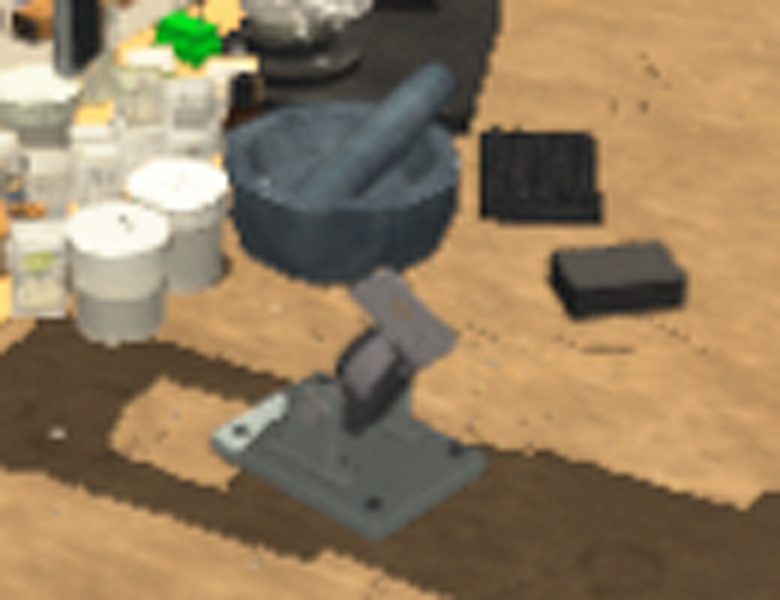

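```bash
python3 - <<'E'
from h import *
q=[0,1,0,0]
for P,o in [((0.46,-0.10,0.27),q),((0.50,-0.10,0.10),(R.from_euler('y',-0.45)*R.from_quat(q)).as_quat()),((0.447,0.23,0.002),q)]:
    for qq in (o,(R.from_quat(o)*R.from_euler('z',np.pi)).as_quat()): print(P,planner.solve_ik(P,qq), R.from_quat(qq).as_matrix()[:,2])
manip.move_ptp((0.45,-0.10,0.26),q)
s=sense();im=imaging.capture("wrist");cv2.imwrite("pics/w1.png",im);np.savez("w1.npz",**s);print(s["clock"],s["tool_pos"],s["eef_rot"])
E
```

```text
(0.46, -0.1, 0.27) [-0.2172  0.0691  1.9056 -0.      1.1669 -1.788 ] [ 0.  0. -1.]
(0.46, -0.1, 0.27) [-0.2172  0.0691  1.9056 -0.      1.1669  1.3535] [ 0.  0. -1.]
(0.5, -0.1, 0.1) [-0.2817  0.23    2.3012  0.6079  0.2133 -2.4229] [ 0.435   0.     -0.9004]
(0.5, -0.1, 0.1) [-0.2817  0.23    2.3012  0.6079  0.2133  0.7187] [ 0.435   0.     -0.9004]
(0.447, 0.23, 0.002) [ 0.4722  0.5125  2.0442 -0.      0.5849 -1.0986] [ 0.  0. -1.]
(0.447, 0.23, 0.002) [ 0.4722  0.5125  2.0442 -0.      0.5849  2.043 ] [ 0.  0. -1.]
1.725 [ 0.4503 -0.0999  0.2601] [0.0004 1.     0.     0.0002]
```

View pics/w1.png

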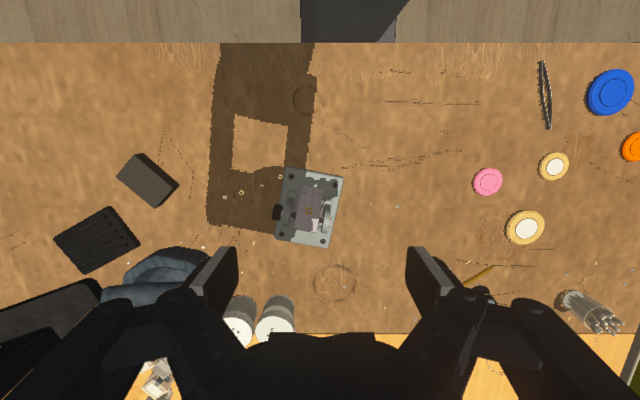

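```bash
python3 - <<'E'
from h import *
im=cv2.imread("pics/w1.png")
cv2.imwrite("pics/w1z.png",cv2.resize(im[155:260,260:360],None,fx=6,fy=6,interpolation=cv2.INTER_CUBIC)[:600])
s=np.load("w1.npz");KT=campose("wrist",s)
c=[onplane(KT,p,.014) for p in [(287,167),(344,176),(329,248),(274,239)]]
print(np.array(c)); c=np.array(c);print(c.mean(0)); d=c[3]-c[0]+c[2]-c[1];print(np.arctan2(d[1],d[0])); d=c[1]-c[0]+c[2]-c[3];print(np.arctan2(-d[0],d[1]))
E
```

```text
[[ 0.4486 -0.1472  0.014 ]
 [ 0.4612 -0.0681  0.014 ]
 [ 0.5718 -0.0882  0.014 ]
 [ 0.557  -0.1703  0.014 ]]
[ 0.5097 -0.1184  0.014 ]
-0.19458589863788228
-0.1682565424982508
```

View pics/w1z.png

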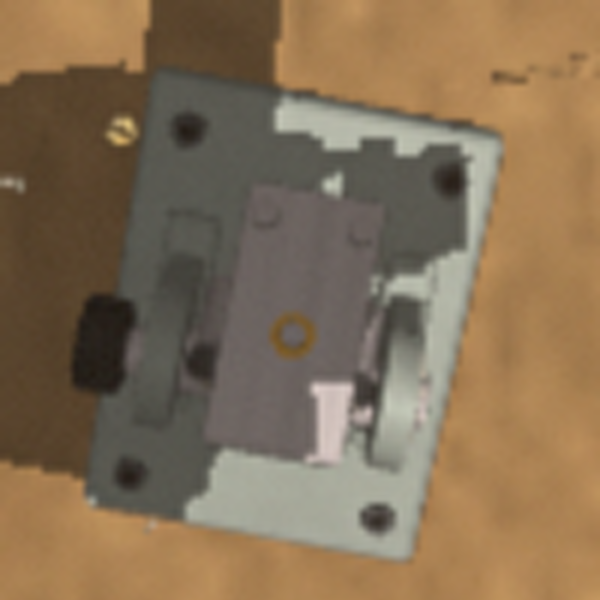

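```bash
python3 - <<'E'
from h import *
s=np.load("w1.npz");KT=campose("wrist",s)
C=np.array([.5097,-.1184,0]);yaw=-.182;Rz=R.from_euler('z',yaw).as_matrix()
z6=lambda u,v:(260+u/6,155+v/6)
for t in (.28,.35,.42,.5,.58):
    n=Rz@[-np.sin(t),0,np.cos(t)];x=Rz@[np.cos(t),0,np.sin(t)];y=Rz@[0,1,0];A=C+[0,0,.046]+.066*n
    print(t,A,[proj(KT,A+.002*n)]+[proj(KT,A+a*x+b*y+h*n) for a,b,h in [(-.0212,-.009,.0045),(-.0212,.009,.0045),(-.028,-.013,0),(.022,-.013,0)]])
print([np.array(z6(*p)) for p in [(294,335),(265,213),(360,233),(253,183),(205,443)]])
# view 2
t=.43;o=(R.from_euler('z',yaw)*R.from_euler('y',-t)*R.from_quat([0,1,0,0]))
n=Rz@[-np.sin(t),0,np.cos(t)];A=C+[0,0,.046]+.066*n
p=A+.13*n; print(p,planner.solve_ik(p,o.as_quat()))
manip.move_ptp(p,o.as_quat())
s=sense();im=imaging.capture("wrist");cv2.imwrite("pics/w2.png",im);np.savez("w2.npz",**s);print(s["clock"])
E
```

```text
0.28 [ 0.4918 -0.1151  0.1094] [array([307.3538, 221.3342]), array([302.5855, 200.9418]), array([318.8811, 203.805 ]), array([300.1436, 194.1457]), array([292.2531, 238.8064])]
0.35 [ 0.4874 -0.1143  0.108 ] [array([308.1077, 217.0561]), array([303.3874, 196.5114]), array([319.5952, 199.3726]), array([300.9045, 190.1118]), array([292.9269, 234.8132])]
0.42 [ 0.4832 -0.1135  0.1063] [array([308.8556, 212.7837]), array([304.1639, 192.2444]), array([320.2677, 195.1002]), array([301.6361, 186.2801]), array([293.6347, 230.6697])]
0.5 [ 0.4786 -0.1127  0.1039] [array([309.6952, 207.9521]), array([305.0131, 187.6078]), array([320.9794, 190.4531]), array([302.4298, 182.1805]), array([294.4783, 225.7914])]
0.58 [ 0.4741 -0.1119  0.1012] [array([310.5103, 203.2226]), array([305.814 , 183.2665]), array([321.6249, 186.097 ]), array([303.1721, 178.4092]), array([295.3504, 220.8095])]
[array([309.    , 210.8333]), array([304.1667, 190.5   ]), array([320.    , 193.8333]), array([302.1667, 185.5   ]), array([294.1667, 228.8333])]
[ 0.4293 -0.1036  0.2242] [-0.268  -0.1443  2.297   0.0673  0.5613 -1.706 ]
2.3917
```

View pics/w2.png

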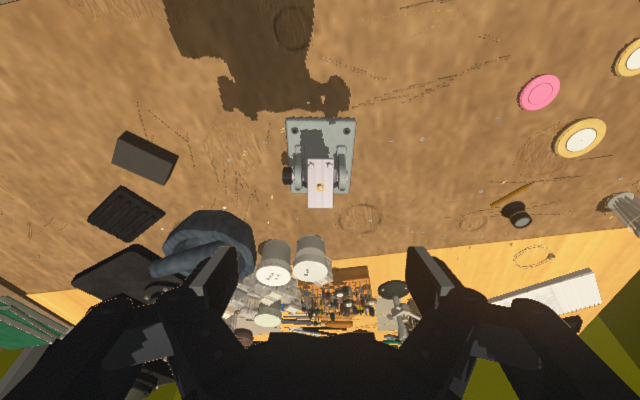

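```bash
python3 - <<'E'
from h import *
C=np.array([.5097,-.1184,0]);yaw=-.182;Rz=R.from_euler('z',yaw).as_matrix()
t=.45;o=(R.from_euler('z',yaw)*R.from_euler('y',-t)*R.from_quat([0,1,0,0]))
n=Rz@[-np.sin(t),0,np.cos(t)];A=C+[0,0,.046]+.066*n
manip.line_to(A+.06*n,o.as_quat())
s=sense();im=imaging.capture("wrist");cv2.imwrite("pics/w3.png",im);np.savez("w3.npz",**s);print(s["clock"],s["tool_pos"]-A-.06*n)
KT=campose("wrist",s);u,v=np.int32(proj(KT,A));print(u,v)
im2=cv2.imread("pics/w2.png")
cv2.imwrite("pics/w2z.png",cv2.resize(im2[110:215,275:375],None,fx=6,fy=6,interpolation=cv2.INTER_CUBIC)[:600])
cv2.imwrite("pics/w3z.png",cv2.resize(im[v-70:v+75,u-80:u+80],None,fx=4,fy=4,interpolation=cv2.INTER_CUBIC))
E
```

```text
3.0583 [ 0.0007 -0.0001  0.0002]
320 211
```

View pics/w3z.png

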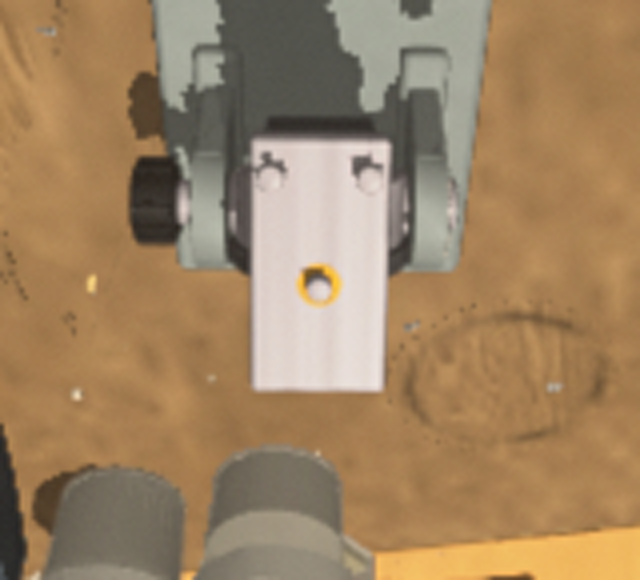

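View pics/w2z.png

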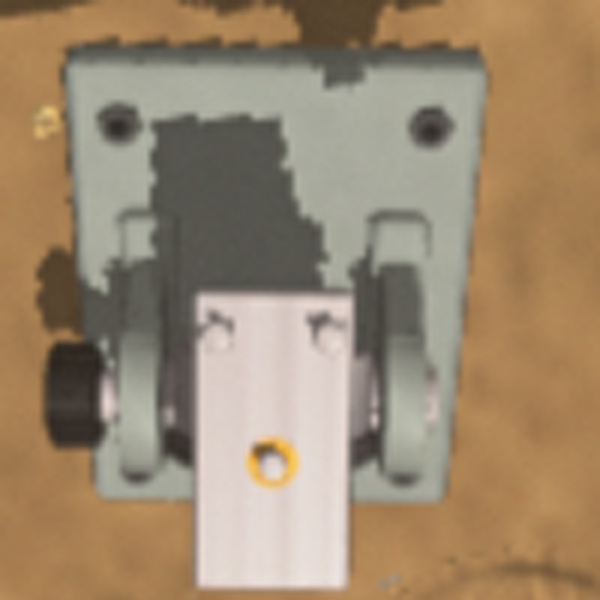

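```bash
cat > fit.py <<'E'
from h import *
from scipy.optimize import least_squares
V={"w1":(6,260,155),"w2":(6,275,110),"w3":(4,240,141)}
ob={"w1":[(253,183),(383,207),(326,464),(205,443),(294,335)],
"w2":[(197,294),(354,292),(347,588),(197,588),(272,464)],
"w3":[(252,138),(391,138),(384,390),(252,390),(319,285)]}
M=np.array([(-.028,-.013,0),(-.028,.013,0),(.022,.013,0),(.022,-.013,0),(0,0,0)])
ob={k:np.array(v)/V[k][0]+np.array(V[k][1:]) +.5/V[k][0]-.5 for k,v in ob.items()}
KT={k:campose("wrist",np.load(k+".npz")) for k in V}
T=np.array([tri([ray(KT[k],ob[k][i]) for k in V]) for i in range(5)])
print("tri\n",T); 
x=(T[2]+T[3]-T[0]-T[1]);y=(T[1]+T[2]-T[0]-T[3]);print("len",np.linalg.norm(x)/2,np.linalg.norm(y)/2)
n=np.cross(x,y);n/=np.linalg.norm(n);print("n",n,"tilt",np.arccos(n[2]),np.arctan2(x[2],np.hypot(*x[:2])),"yaw",np.arctan2(x[1],x[0]),np.arctan2(-y[0],y[1]))
def P(p,m): 
    return p[:3]+ (R.from_euler('z',p[3])*R.from_euler('y',-p[4])).apply(m)
for ks in (["w1","w2","w3"],["w3"],["w2"],["w1"]):
    f=lambda p:np.concatenate([(np.array([proj(KT[k],q) for q in P(p,M)])-ob[k]).ravel() for k in ks])
    r=least_squares(f,[.48,-.11,.105,-.18,.45],x_scale=[.01,.01,.01,.1,.1]);print(ks,r.x,"rms",np.sqrt(np.mean(r.fun**2)))
E
python3 fit.py
```

```text
tri
 [[ 0.4556 -0.1218  0.0913]
 [ 0.4605 -0.0969  0.0905]
 [ 0.5032 -0.1061  0.1142]
 [ 0.4985 -0.1302  0.1145]
 [ 0.4807 -0.1139  0.1063]]
len 0.04960928536376568 0.02494911570349257
n [-0.461   0.111   0.8804] tilt 0.4940918450948428 0.49384671133213887 yaw -0.20207110635433403 -0.19396152897381588
['w1', 'w2', 'w3'] [ 0.4823 -0.1143  0.1039 -0.1966  0.4706] rms 0.546508448367613
['w3'] [ 0.4832 -0.1145  0.1029 -0.1949  0.4922] rms 0.22274391740495533
['w2'] [ 0.4842 -0.1145  0.1016 -0.1905  0.5004] rms 0.2377273087256673
['w1'] [ 0.4862 -0.115   0.0923 -0.2043  0.3105] rms 0.6219525940584681
```

```bash
cat >> fit.py <<'E'
print("constrained")
B=np.array([(-.056,-.042,.014),(-.056,.042,.014),(.056,.042,.014),(.056,-.042,.014)])
b1=np.array([(287,167),(344,176),(329,248),(274,239)]);b1=np.array([(157,70),(501,135),(411,560),(90,503)])/6+[260,155]
b2=np.array([(66,48),(487,52)])/6+[275,110]
def f(p):
    cx,cy,yaw,t=p[:4]; Rz=R.from_euler('z',yaw).as_matrix();C=np.array([cx,cy,0])
    A=C+Rz@[-.066*np.sin(t),0,.046+.066*np.cos(t)]
    out=[]
    for k in V:
        off=p[4:7]
        out.append(np.array([proj(KT[k],q+off*0) for q in P([*A,yaw,t],M)])-ob[k])
    out.append(np.array([proj(KT["w1"],C+Rz@b) for b in B])-b1)
    out.append(np.array([proj(KT["w2"],C+Rz@b) for b in B[:2]])-b2)
    return np.concatenate(out).ravel()
r=least_squares(f,[.51,-.118,-.18,.45],x_scale=[.01,.01,.1,.1]);p=r.x
print(p,np.sqrt(np.mean(r.fun**2)),"A",p[:2]+R.from_euler('z',p[2]).apply([-.066*np.sin(p[3]),0,0])[:2],.046+.066*np.cos(p[3]))
print(r.fun.reshape(-1,2))
E
python3 fit.py | sed -n '/constr/,$p'
```

```text
constrainedTraceback (most recent call last):
  File "fit.py", line 33, in <module>
    r=least_squares(f,[.51,-.118,-.18,.45],x_scale=[.01,.01,.1,.1]);p=r.x
    return func(*args, **kwargs)
    vector_fun = VectorFunction(
        fun_wrapped,
    ...<6 lines>...
        workers=workers
    )
    self._update_fun()
    ~~~~~~~~~~~~~~~~^^
    self.f = self.fun_wrapped(xp_copy(self.x))
             ~~~~~~~~~~~~~~~~^^^^^^^^^^^^^^^^^
    return np.atleast_1d(self.fun(x))
                         ~~~~~~~~^^^
    return self.f(x, *self.args, **self.kwargs)
           ~~~~~~^^^^^^^^^^^^^^^^^^^^^^^^^^^^^^
  File "fit.py", line 29, in f
    out.append(np.array([proj(KT[k],q+off*0) for q in P([*A,yaw,t],M)])-ob[k])
                                    ~^~~~~~
ValueError: operands could not be broadcast together with shapes (3,) (0,)
```

```bash
sed -i 's/+off\*0//;s/out.append(np.array(\[proj(KT\[k\],q) for q in P(\[\*A/out.append(np.array([proj(KT[k],q) for q in P([*A/' fit.py
python3 fit.py | sed -n '/constr/,$p'
```

```text
constrained
[ 0.5097 -0.1194 -0.1894  0.4537] 0.7693952121342917 A [ 0.4813 -0.1139] 0.10532208321360484
[[-0.4261 -0.9306]
 [ 0.6633 -0.6978]
 [ 2.5136  0.4658]
 [-0.7294 -0.1843]
 [-0.2699  0.2274]
 [-0.5214 -0.4603]
 [ 0.2142  0.0884]
 [ 0.4014  0.2258]
 [-0.2802  0.0452]
 [ 0.2222 -0.4079]
 [-0.4915  0.1703]
 [ 0.4409  0.4254]
 [ 0.6379  0.5595]
 [ 0.2101  0.3626]
 [ 0.3604 -0.0691]
 [-1.4603 -1.2395]
 [ 0.705  -0.8278]
 [ 0.0203 -0.0708]
 [-1.7562 -0.2239]
 [-1.3052  1.2804]
 [ 0.2512  1.2424]]
```

```bash
python3 - <<'E'
from h import *
s=sense();p=s["tool_pos"]
manip.line_to(p+[-.01,0.02,.07],velocity=.3)
manip.move_ptp((0.442,0.230,0.13),[0,1,0,0])
claw.gripper_to(0.056,force=30)
s=sense();im=imaging.capture("wrist");cv2.imwrite("pics/w4.png",im);np.savez("w4.npz",**s);print(s["clock"],s["tool_pos"],s["width"],s["contact_force"])
KT=campose("wrist",s)
hsv=cv2.cvtColor(im,cv2.COLOR_BGR2HSV)
m=cv2.inRange(hsv,(0,0,150),(35,140,255))
cs,_=cv2.findContours(m,cv2.RETR_EXTERNAL,cv2.CHAIN_APPROX_NONE)
for c in cs:
    if cv2.contourArea(c)>300: 
        e=cv2.fitEllipse(c);print(e,onplane(KT,e[0],.006))
print(proj(KT,[.447,.23,.006]))
E
```

```text
5.175 [0.4422 0.2297 0.1303] 0.055659812688269764 [ 0.0416 -0.0363 -0.6799]
((451.3731689453125, 371.6204833984375), (29.317298889160156, 79.27714538574219), 137.80126953125) [0.6661 0.3858 0.006 ]
((190.93826293945312, 371.6864318847656), (28.475027084350586, 80.10419464111328), 42.03948974609375) [0.6663 0.0738 0.006 ]
((557.7152709960938, 303.28265380859375), (21.11081314086914, 25.361663818359375), 118.82513427734375) [0.5701 0.4905 0.006 ]
((197.3692169189453, 173.5792999267578), (62.618038177490234, 79.35115051269531), 86.18933868408203) [0.4249 0.1113 0.006 ]
((76.03936767578125, 257.8766174316406), (196.5486297607422, 321.1625671386719), 164.99609375) [ 0.5147 -0.0268  0.006 ]
((605.208984375, 51.195892333984375), (45.92632293701172, 58.80298614501953), 172.1410675048828) [0.3189 0.4715 0.006 ]
((619.482666015625, 17.476306915283203), (26.359468460083008, 42.77473449707031), 154.30833435058594) [0.2937 0.4761 0.006 ]
((407.150146484375, 140.32159423828125), (340.4593811035156, 455.1915588378906), 103.02032470703125) [0.3935 0.3094 0.006 ]
[321.3536 195.8344]
```

View pics/w4.png

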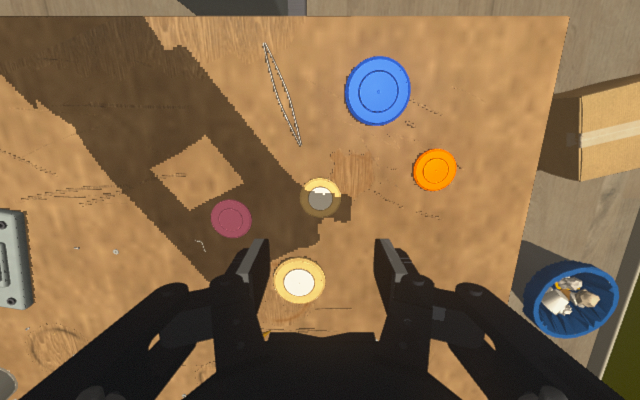

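```bash
python3 - <<'E'
from h import *
s=np.load("w4.npz");KT=campose("wrist",s);im=cv2.imread("pics/w4.png")
cv2.imwrite("pics/w4z.png",cv2.resize(im[165:230,285:355],None,fx=8,fy=8,interpolation=cv2.INTER_CUBIC))
E
```

```text
(no output)
```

View pics/w4z.png

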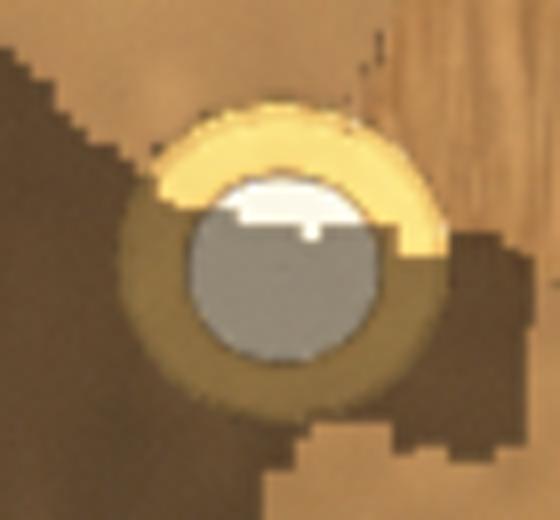

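```bash
python3 - <<'E'
from h import *
s=np.load("w4.npz");KT=campose("wrist",s)
h=onplane(KT,(320.5,198.2),.006);print(h)
claw.gripper_to(0.050,force=25)
manip.line_to([h[0],h[1],.03],velocity=.2)
print(sense()["clock"])
r=manip.line_to([h[0],h[1],-.010],velocity=.025,contact_N=3)
s=sense();print(r,s["clock"],s["tool_pos"],s["contact_force"],s["width"])
im=imaging.capture("wrist");cv2.imwrite("pics/w5.png",im)
E
```

```text
[0.4494 0.2292 0.006 ]
6.1083
True 7.3083 [ 0.4493  0.2291 -0.003 ] [-2.1356  0.1442  9.0069] 0.05004231951241461
```

View pics/w5.png

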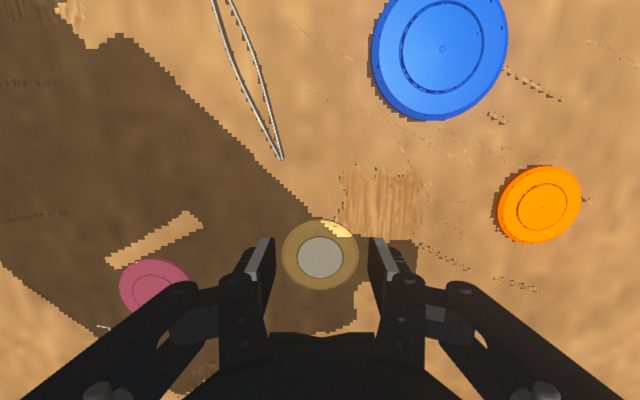

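```bash
python3 - <<'E'
from h import *
s=sense();p=s["tool_pos"];z0=p[2]
manip.line_to([p[0],p[1],z0+.0027],velocity=.05)
print(sense()["tool_pos"],sense()["contact_force"])
claw.gripper_to(0.0,force=40)
s=sense();print(s["clock"],s["width"],s["tool_pos"],s["contact_force"])
manip.line_to([p[0],p[1],.10],velocity=.15)
s=sense();print(s["clock"],s["width"],s["tool_pos"],s["contact_force"])
np.savez("w6.npz",**s)
for n in ("wrist","side"): cv2.imwrite(f"pics/{n}6.png",imaging.capture(n))
E
```

```text
[ 0.4495  0.2293 -0.0002] [-0.0052  0.1827  0.3396]
7.875 0.03868119871199808 [0.4494 0.2292 0.    ] [-1.4261 -0.7733  7.7517]
8.6917 0.03811426650174396 [0.4488 0.2289 0.0993] [ 0.0142  0.5114 -1.1491]
```

View pics/wrist6.png

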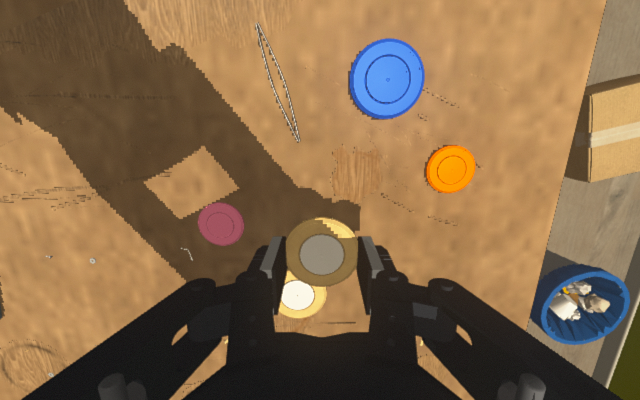

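View pics/side6.png

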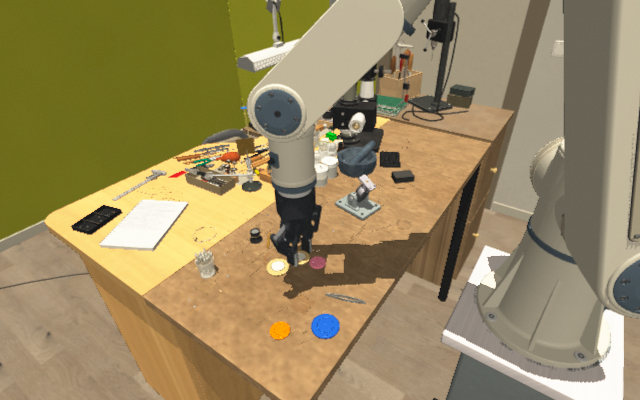

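```bash
python3 - <<'E'
from h import *
s=np.load("w6.npz");KT=campose("wrist",s);im=cv2.imread("pics/wrist6.png")
cv2.imwrite("pics/w6z.png",cv2.resize(im[205:305,265:380],None,fx=6,fy=6,interpolation=cv2.INTER_CUBIC))
for uv in [(321.5,255)]:
    print(onplane(KT,uv,s["tool_pos"][2]+.006)-s["tool_pos"], proj(KT,s["tool_pos"]+[0,0,.006]))
    for d in [(.0205,0),(-.0205,0),(0,.0205),(0,-.0205)]: print(proj(KT,s["tool_pos"]+[d[0],d[1],.006]))
E
```

```text
[0.0003 0.0005 0.006 ] [320.648  254.4254]
[320.6387 287.764 ]
[320.6581 218.4562]
[358.9419 254.4866]
[282.3662 254.3642]
```

View pics/w6z.png

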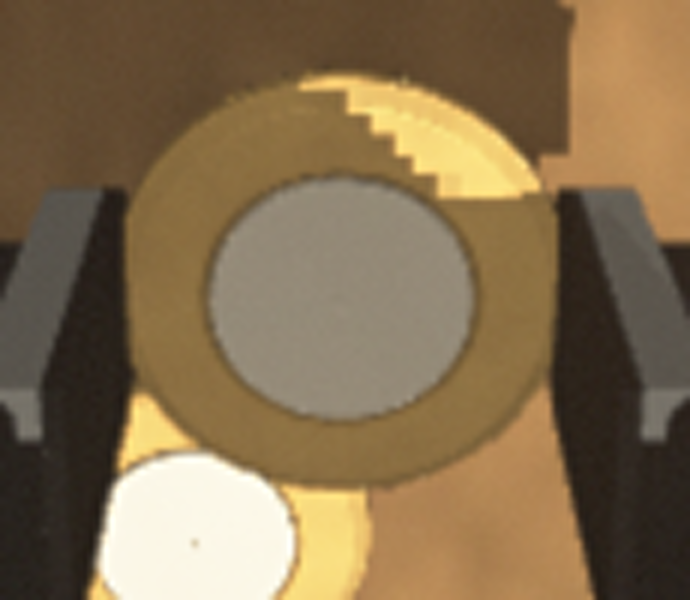

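```bash
cat > geo.py <<'E'
from h import *
A=np.array([.4818,-.1141,.1046]);yaw=-.192;t=.47
def frame(yaw=yaw,t=t):
    Q=R.from_euler('z',yaw)*R.from_euler('y',-t); M=Q.as_matrix()
    return M[:,0],M[:,1],M[:,2],(Q*R.from_quat([0,1,0,0])).as_quat()
x,y,n,q=frame()
E
python3 - <<'E'
from geo import *
p=sense()["tool_pos"]
manip.line_to([.42,.20,.2],velocity=.3)
manip.move_ptp(A+.06*n+.003*x,q)
manip.line_to(A+.022*n+.003*x,velocity=.1)
s=sense();print(s["clock"],s["width"],s["tool_pos"]-(A+.022*n+.003*x),s["q"],s["contact_force"])
im=imaging.capture("wrist");cv2.imwrite("pics/w7.png",im);np.savez("w7.npz",**s)
for nm in ("side","scene"): cv2.imwrite(f"pics/{nm}7.png",imaging.capture(nm))
KT=campose("wrist",s);print(proj(KT,A))
cv2.imwrite("pics/w7z.png",cv2.resize(im[170:310,250:400],None,fx=4,fy=4,interpolation=cv2.INTER_CUBIC))
E
```

```text
11.025 0.038037458980594276 [ 0.      0.0006 -0.0002] [-0.2557  0.1334  2.3467  0.1519  0.1955 -1.7775] [ 0.446   0.2297 -1.1989]
[319.6918 228.8101]
```

View pics/w7z.png

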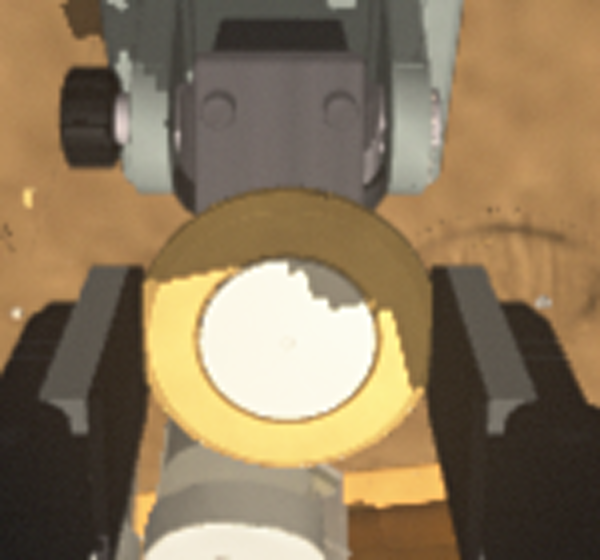

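View pics/side7.png

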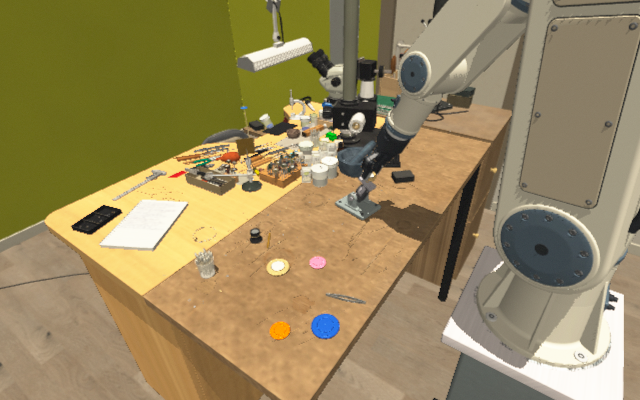

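```bash
python3 - <<'E'
from geo import *
B=A-.0012*y+.003*x
manip.line_to(B+.008*n,velocity=.05)
s=sense();print(s["clock"],(s["tool_pos"]-A)@np.array([x,y,n]).T,s["contact_force"]@np.array([x,y,n]).T,s["moment"])
f0=s["contact_force"]
r=manip.line_to(B-.005*n,velocity=.01,contact_N=5)
s=sense();W=np.array([x,y,n]).T
print(r,s["clock"],(s["tool_pos"]-A)@W,(s["contact_force"]-f0)@W,s["moment"],s["width"])
im=imaging.capture("wrist");cv2.imwrite("pics/w8.png",im);np.savez("w8.npz",**s)
cv2.imwrite("pics/w8z.png",cv2.resize(im[170:310,250:400],None,fx=4,fy=4,interpolation=cv2.INTER_CUBIC))
E
```

```text
11.6083 [ 0.0026 -0.0013  0.0077] [ 0.3569  1.0466 -0.4723] [ 0.0473  0.2586 -0.0113]
True 12.4 [ 0.0031 -0.0012  0.0007] [ 0.1207 -0.5591  8.4736] [0.0281 0.2066 0.0669] 0.038266455195413954
```

View pics/w8z.png

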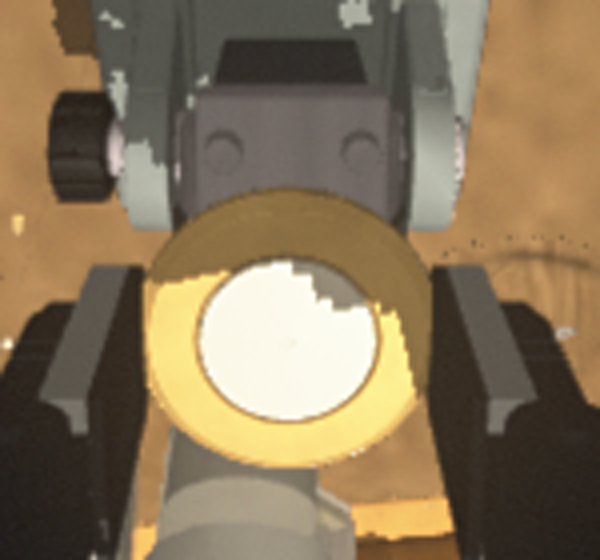

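```bash
cat > slide.py <<'E'
from geo import *
import sys
W=np.array([x,y,n]).T;f0=np.array([0.36,1.05,-.47])
s=sense();p0=s["tool_pos"]
print("pre",(p0-A)@W,s["contact_force"]@W-f0)
for i in range(3):
    p=sense()["tool_pos"]
    r=manip.line_to(p-.006*x,velocity=.008,contact_N=5)
    s=sense();d=(s["tool_pos"]-A)@W
    print(r,s["clock"],d,s["contact_force"]@W-f0,s["moment"],s["width"])
    if s["contact_force"]@W[:,0]-f0[0]>5 or d[0]<-.003: break
im=imaging.capture("wrist");cv2.imwrite("pics/w9.png",im);np.savez("w9.npz",**s)
cv2.imwrite("pics/w9z.png",cv2.resize(im[170:310,250:400],None,fx=4,fy=4,interpolation=cv2.INTER_CUBIC))
E
python3 slide.py
```

```text
pre [ 0.0031 -0.0012  0.0007] [ 0.5898 -0.7383  7.9194]
True 13.0167 [-0.001  -0.0013  0.0008] [-0.4051 -0.8295  3.2987] [0.056  0.0149 0.0556] 0.038022504099135095
True 13.4417 [-0.001  -0.0014  0.0008] [0.9339 0.6705 2.1722] [ 0.2397 -0.0098  0.0936] 0.03800465072830677
True 13.85 [-0.0011 -0.0015  0.0009] [0.6626 0.8049 2.4676] [ 0.254  -0.0925  0.18  ] 0.03817192818870741
```

View pics/w9z.png

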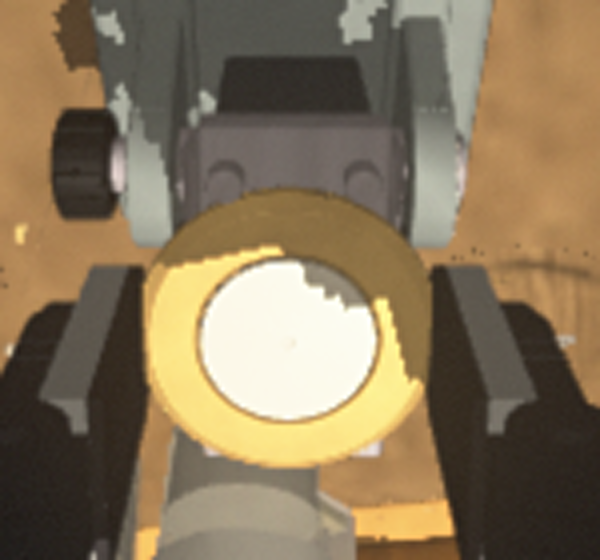

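```bash
cat > press.py <<'E'
from geo import *
W=np.array([x,y,n]).T;f0=np.array([0.36,1.05,-.47])
_,_,_,q2=frame(yaw,.487)
def rep(tag,r=None):
    s=sense();print(tag,r,round(s["clock"],2),(s["tool_pos"]-A)@W,s["contact_force"]@W-f0,R.from_quat(s["eef_rot"]).as_matrix().T@s["moment"],s["width"],"tilt",np.arccos(-R.from_quat(s["eef_rot"]).as_matrix()[2,2]));return s
s=rep("start");p=s["tool_pos"]
r=manip.line_to(p-.0003*n,q2,velocity=.001,contact_N=9)
s=rep("rot",r)
r=manip.line_to(s["tool_pos"]-.003*n-.0005*x,velocity=.005,contact_N=6)
rep("press",r)
manip.hold(.5);s=rep("held")
im=imaging.capture("wrist");cv2.imwrite("pics/w10.png",im);np.savez("w10.npz",**s)
cv2.imwrite("pics/w10z.png",cv2.resize(im[170:310,250:400],None,fx=4,fy=4,interpolation=cv2.INTER_CUBIC))
for nm,(u,v) in (("side",(320,150)),("scene",(290,150))):
    i=imaging.capture(nm);cv2.imwrite(f"pics/{nm}10.png",cv2.resize(i[v:v+80,u:u+100],None,fx=7,fy=7,interpolation=cv2.INTER_CUBIC))
E
python3 press.py
```

```text
start None 13.9 [-0.001  -0.0015  0.0009] [ 0.9422 -0.0067  2.1163] [-0.2632 -0.0254  0.0389] 0.038042452395235515 tilt 0.47803927300360544
rot False 14.22 [-0.001  -0.0014  0.0007] [0.6017 0.7586 7.7549] [-0.2074 -0.0143 -0.02  ] 0.03838940356568665 tilt 0.48727506975330553
press True 14.44 [-0.0009 -0.0014  0.0007] [ 0.4666 -1.1934  7.9211] [-0.0594  0.107  -0.044 ] 0.038326121165583475 tilt 0.4876002221561749
held None 14.94 [-0.0009 -0.0014  0.0007] [-0.0513 -0.1448  6.6845] [-0.0822  0.1118  0.0486] 0.038366414639835186 tilt 0.4875756181053706
```

View pics/w10z.png

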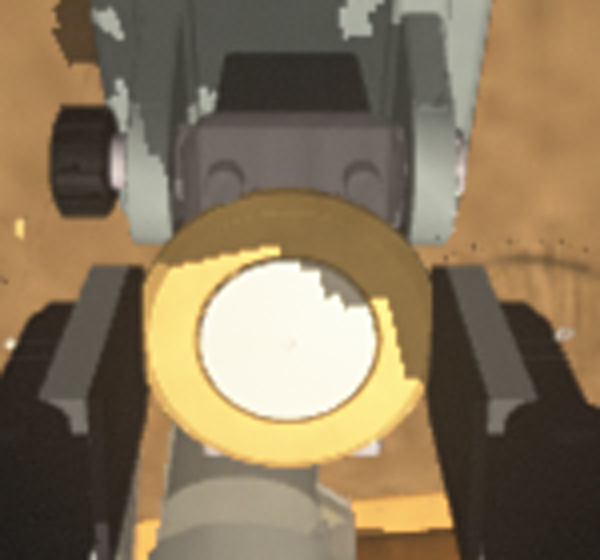

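View pics/side10.png

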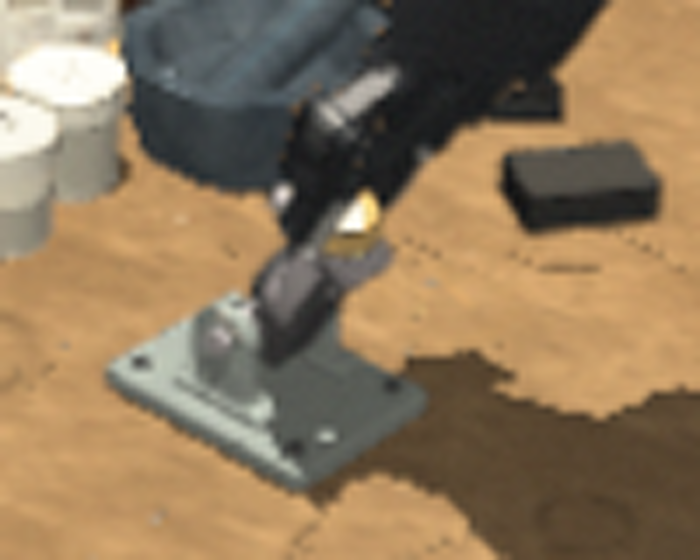

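View pics/scene10.png

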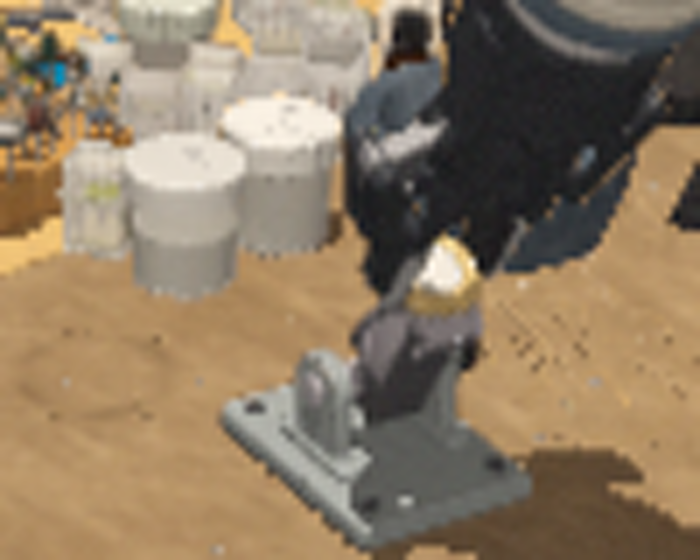

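```bash
sed -e 's/(383,207),(326,464)/(383,207),(337,467)/' fit.py > fit2.py; python3 fit2.py | grep -v '^ \['; python3 - <<'E'
from h import *
im=cv2.imread("pics/w10.png")
cv2.imwrite("pics/w10y.png",cv2.resize(im[195:250,280:365],None,fx=9,fy=9,interpolation=cv2.INTER_CUBIC))
E
```

```text
tri
len 0.04968200723518969 0.025311675651103507
n [-0.4554  0.1189  0.8823] tilt 0.4900882529559254 0.48930268911754726 yaw -0.19384776910595872 -0.20100285809624807
['w1', 'w2', 'w3'] [ 0.4823 -0.1142  0.1039 -0.1923  0.4733] rms 0.3560696016166774
['w3'] [ 0.4832 -0.1145  0.1029 -0.1949  0.4922] rms 0.22267351112933578
['w2'] [ 0.4842 -0.1145  0.1016 -0.1905  0.5004] rms 0.23770303249131697
['w1'] [ 0.4848 -0.1143  0.0964 -0.1887  0.3999] rms 0.3112143844276256
constrained
[ 0.5097 -0.1192 -0.1878  0.4535] 0.6655930352279746 A [ 0.4813 -0.1138] 0.10532739842148636
[[-0.3995 -0.8954]
```

View pics/w10y.png

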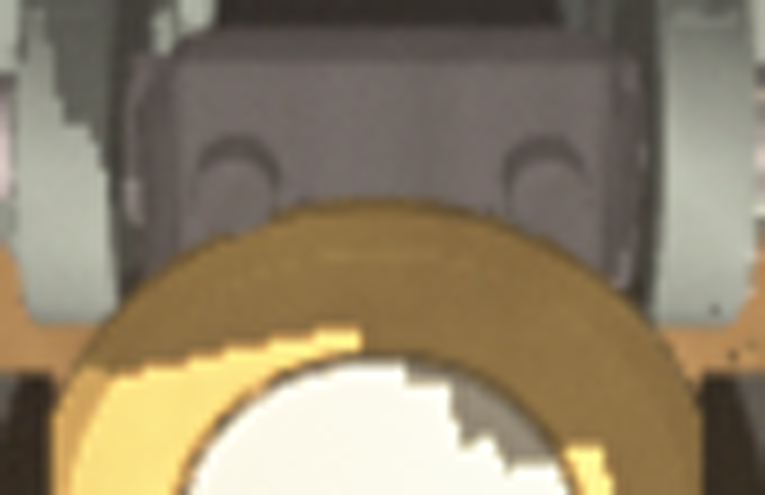

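```bash
python3 - <<'E'
from geo import *
W=np.array([x,y,n]).T;f0=np.array([0.36,1.05,-.47])
def rep(tag,r=None):
    s=sense();print(tag,r,round(s["clock"],2),(s["tool_pos"]-A)@W,s["contact_force"]@W-f0,s["width"],abs(s["qvel"]).max());return s
s=rep("0")
r=manip.line_to(s["tool_pos"]-.0004*n-.0003*x+.0003*y,velocity=.003,contact_N=5)
rep("1",r)
for i in range(4): manip.hold(.4);rep("h")
im=imaging.capture("wrist");cv2.imwrite("pics/w11.png",cv2.resize(im[195:295,265:380],None,fx=6,fy=6,interpolation=cv2.INTER_CUBIC))
E
```

```text
0 None 15.09 [-0.0009 -0.0014  0.0007] [ 0.7375 -0.3985  6.4903] 0.03812645274961631 0.001655977238893945
1 True 15.32 [-0.0009 -0.0014  0.0007] [ 0.784  -1.2255  7.4474] 0.03815362967356679 0.0021806836233680344
h None 15.72 [-0.0009 -0.0014  0.0007] [ 0.4739 -0.7537  5.9145] 0.038285228830939246 0.001319637822306175
h None 16.12 [-0.0009 -0.0014  0.0007] [ 0.3082 -1.1454  7.0008] 0.0383607146194601 0.0007558475910200647
h None 16.52 [-0.0009 -0.0014  0.0007] [ 0.2685 -0.6223  6.1213] 0.0383357405061302 0.0012726156454633993
h None 16.93 [-0.0009 -0.0014  0.0007] [ 0.0458 -1.6322  6.3359] 0.03800008251817979 0.00191470057281771
```

View pics/w11.png

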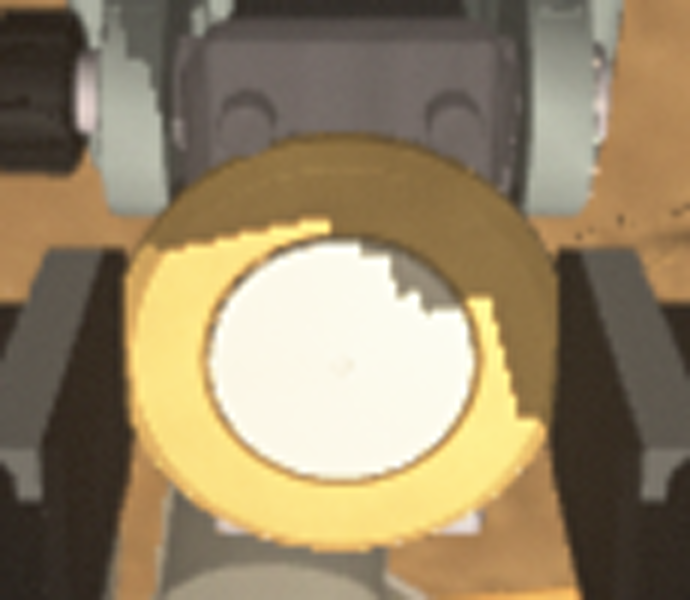

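```bash
python3 - <<'E'
from geo import *
W=np.array([x,y,n]).T;f0=np.array([0.36,1.05,-.47])
s=sense()
# the present target lies slightly below the measured position; step from measured pose by more
manip.line_to(s["tool_pos"]-.0004*n-.0002*x,velocity=.002,contact_N=10)
for i in range(3):
    manip.hold(.3);s=sense();F=s["contact_force"]@W-f0;print(round(s["clock"],2),(s["tool_pos"]-A)@W,F,s["width"])
if 5<F[2]<18: manip.sign_off();print("signed")
E
```

```text
17.62 [-0.0009 -0.0014  0.0007] [ 0.6612  0.1037 12.1424] 0.03818840120432663
17.93 [-0.0009 -0.0014  0.0006] [ 1.1081  0.2203 12.8865] 0.03791266380555496
18.23 [-0.0009 -0.0014  0.0006] [ 0.9622 -0.5994 13.3511] 0.037995360914133615
the job is handed in; nothing more can be done
signed
```

I picked up the small brass holder by its rim, dial up, and tilted it to 0.488 rad to match the anvil. I then lowered it onto the face, slid it down the slope until it stopped at the pins, and pressed it there. I handed the job in at about 18 s of the 38 s, still gripping and pressing.

**Last checks:**
- **Normal force:** about 12–13 N and steady for 0.6 s, inside the 3–25 N range. The plunger needs 2.4 N to sit flush.
- **Pins:** three pushes down the slope all stopped at the same point. The wrist picture shows the rim at both pins.
- **Centring:** the holder is about 0.7 mm off the pins' mid-line in the level direction (3 mm allowed).
- **Grip:** the finger reading held at 38 mm. That is less than the 41 mm disc, but in the pictures the holder had not moved in the fingers.
- **Bystanders:** none of the moves went near them, but I did not measure their positions again.

**Less certain:**
- **Tilt:** my image fits disagreed, from 0.45 to 0.50 rad with one view giving 0.40. At 0.40 the 0.07 rad limit would be exceeded. I chose 0.488 rad because the closer views gave about 0.49–0.50 and the force fell as the holder slid down the slope.
- **Plunger:** its travel can't be read directly, so "fully in" rests on the force and on where the arm stopped.
- **Wrist moment:** it was too noisy to confirm that the holder is flush.

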